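Scrap the red-marked connecting rods

ROBOT

A 6-joint arm with a two-finger parallel gripper is mounted at the origin on the work surface. World frame = base frame: x ahead of the robot, y to its left, z up, the work surface at z = 0. Lengths are in m, angles in rad, forces in N, time in s.
With the tool pointing down it reaches from about 0.25 to 0.775 m from the base axis. Payload 4 kg.
Tool frame: the origin (TCP) lies between the finger pads; the fingertips stand 11 mm ahead of it and the grasp point (between the pads) lies 8 mm behind it (robot.tip_extent is the z of the fingertips in the tool frame, in m); z points along the fingers, y is the line along which they close (so a half turn about z gives the same grasp; the last joint's range is limited). The gripper opens to 94 mm and grips with 3 to 60 N. Pads are 16 mm wide; open, the fingers measure 119 mm over their backs; the gripper's body (75 mm by 177 mm) begins 78 mm behind the grasp point.
Start: joints at [1.176, 0.087, 1.371, -0, 1.684, -0.103], TCP at [0.158, 0.527, 0.217] pointing down, gripper open.
Joint ranges: [-3.1, 3.1], [-0.76, 2.03], [0.27, 2.55], [-1.08, 4.22], [0.17, 2.65], [-2.57, 2.57]. Speed limits (rad/s): [2.79, 2.79, 3.14, 3.14, 3.14, 3.14].

INTERFACE

Orientations are given as [roll, pitch, yaw] about the fixed x, y, z axes, in that order (R = Rz(yaw) Ry(pitch) Rx(roll)).
In Python, from bench import robot, imaging gives the robot as it stands.
- The arm moves only by the shell command python3 -m pendant 'ROWS'. ROWS is JSON, a list of rows, each a list of 7 numbers: the shift along the world's x, y, z in cm, then the turn, a rotation vector about the world's x, y, z in degrees, then the opening, from 0 (shut) to 1 (fully open). In form: [[dx, dy, dz, ax, ay, az, jaw], ...]. A call has 1 to 8 rows; each row shifts and turns the commanded pose from where the row before left it; what a row does not reach is not made up. A row lasts 1/10 s, in which the tool goes at most 50 mm and 8.59 degrees, less where a joint would pass 70% of its speed; a pose out of reach is approached as far as the arm can. A call is refused whole if a number of a shift passes 5 or a number of a turn 8.59, either way. A call with a gripper value outside its range is refused whole. The fingers move at their own pace and stop on an object; the grip force is fixed at half the most. Time passes only in rows, so rows that do not move let the fingers close. It gives the time, the measured TCP pose, the force, the opening and the grip force at its end, in the units of the state.
- robot.get_obs(): the state, without advancing time (a new reading comes with each control period).
- imaging.snapshot(name): name is "scene" or "top" or "wrist"; returns the picture (384x512x3 uint8, red, green, blue); there is no depth.
- imaging.camera_params(name): a dict with "camera_matrix" (3x3 intrinsics, pixels), "R" (3x3) and "t" (3): a world point X has camera coordinates R X + t. Camera axes: x right, y down, z forward; pixel columns grow to the right and rows downward; lengths in m; the calibration is good to about 2 mm. A picture is of the moment at which its call begins: read the wrist's pose just before it. camera_params takes no time and is no camera call; for the wrist camera it gives the pose at the moment of the call.
- robot.close_job(): hands the job in; it is judged then, once.
The state is a dict: "time": time; "joint_positions": joint angles; "qvel": joint speeds; "joint_torque": joint torques, N m; "tool_pos": TCP position; "ee_rot": TCP orientation; "wrist_force": force on the tool from outside, world axes, zero at the start; "wrist_torque": the same for the moment, N m; "width": finger opening in m; "finger_force": force on a finger pad.
Only numpy, scipy, OpenCV 4.12 (cv2) and the standard library are available. Lean on these libraries where they do the work, as an engineer would, in place of code of your own. Each camera call takes 0.05 s, during which the arm holds its last target. There are 200 camera calls.

TASK

Two of the connecting rods failed inspection and carry red paint: one lies in the row on the mat, the other is still held in the checking jig. Swing the jig's clamp handle fully back to free that rod before you take it out, put both red-marked rods in the red scrap bin so that they lie wholly inside it, and leave the clamp open. Leave the good rods, the bore gauge and the pistons where they are.

Things in the scene. Friction and masses are not known exactly. Their poses are not given: they have to be found in the camera images.
- reject_row: REJECT, red paint on its beam and big-end tip: steel connecting rod lying flat, 178 mm long, 24 high, about 0.5 kg; one of the row of four on the mat, neighbours' beams 80 mm off. Origin: underside, middle of the beam, 10 mm from its balance point; x along the rod to the big end, z up. Grip the beam, x = -58 to +14 mm: parallel sides 20 mm apart in y, z = 4 to 20 mm.
- reject_jig: REJECT, red paint in the same two places; shape and frame as reject_row. Lies in the jig on two rest blocks, underside 34 mm above the bench, 22 mm free under its beam. The clamp's rubber tip holds it down at x = +10 mm. Low dowels (12 mm high, 2 mm or more clear) stand beside both ends: lift it straight up.
- good_1: good rod, bare grey steel, no paint, in the row on the mat; shape and frame as the rejects; may point either way. All rods: small end a ring 33 mm across at x = -75 mm; big end a ring 62 mm across, 44 mm bore, at x = +53 mm, 66 mm wide over its bolt bosses (x = +30 to +76 mm).
- good_2: good rod, as good_1.
- good_3: good rod, as good_1.
- mat: black rubber mat 370 x 230 x 4 mm on the bench, fixed; the row runs along its x axis, the rods lie about along its y. Origin: centre of its underside.
- scrap_bin: the scrap bin: red sheet-steel open bin, outside 240 (x) x 180 (y) x 75 mm high, walls and floor 4 mm, empty, fixed. Origin: centre of its underside, z up. Both rejects fit side by side along its x.
- grey_bin: grey bin of the same size with two pistons in it, fixed; not for scrap. It stands beside the scrap bin, on either side. Origin: centre of its underside.
- jig: rod checking jig, fixed: steel plate 310 x 90 x 12 mm. Origin: centre of its underside; x runs from the rod's small end to the clamp. The rod lies along x, at x = -147 to +31 mm, on blocks with tops at z = 34 mm. The toggle clamp's body stands at x = +35 to +135 mm, 102 mm high, 32 mm wide (riser 60 mm wide).
- clamp (a joint): angle of the clamp's blue handle. 0: upright, clamp shut, its arm level over the rod's big end (78 to 92 mm above the bench). Grows as the handle swings back to the jig's +x, away from the rod; 1.25 (72 degrees): at its stop, fully open, arm upright at jig x = +40 to +75 mm, 205 mm high (its rubber tip at x = +30 mm). Stays where it is left; takes 3 to 8 N at the grip.
- clamp_hinge (a point): the handle's fixed pivot, on the clamp at jig x = +110 mm, z = 65 mm. The hinge axis is the jig's y: at angle a the point clamp_grip is (125 mm x sin a) along the jig's x and (125 mm x cos a) up from here.
- clamp_grip (a point): middle of the handle's blue grip, moves with it: a sleeve 95 mm long along the handle (its end is 30 mm beyond this point), 20 mm wide along the hinge axis, 24 mm thick in the direction of swing.
- bore_gauge: bore gauge lying on the bench between bins and mat: thin rod with a wooden grip and a dial with white face, 195 mm long, 32 mm high; leave it alone. Origin: on its underside, about the middle.
- piston_1: piston, 69 mm across, 57 mm high, standing in the grey bin; origin on its underside; leave it.
- piston_2: piston in the grey bin, as piston_1.
- reject_row_small (a point): centre of reject_row's small end, at mid-height (12 mm above its underside).
- reject_row_big (a point): centre of reject_row's big end, at mid-height (12 mm above its underside).
- reject_jig_small (a point): centre of reject_jig's small end, at mid-height (12 mm above its underside).
- reject_jig_big (a point): centre of reject_jig's big end, at mid-height (12 mm above its underside).
Things that resemble listed ones, but are neither listed nor needed, are in the scene too. What is shaped like the reject_row but blue is not meant.

How it is judged:
By the outcome, as a careful person would: the job done as asked, in the order asked, and still so for the second after the job is handed in, with the robot touching nothing.
It also fails if it takes over 72 s, if anything falls off the work surface, if the arm or the gripper's body presses on something with over 40 N, if the wrist force passes 120 N, or if a joint passes its speed limit or range.

## Working session

There is one attempt and no reset: what is moved stays moved. The work goes in short steps, Python scripts to look and compute and a shell command to move; the robot and the scene stay as the last step left them, time stands still between calls to the robot, and variables do not carry over. Pictures are saved under pics/ and viewed, at most 14 in all, crops included, and the job is handed in when it is done.

```bash
ls; mkdir -p pics; cat > h.py <<'E'
import numpy as np, cv2
from bench import robot, imaging
def snap(n,f):
    p=imaging.camera_params(n); im=imaging.snapshot(n)[:,:,::-1].copy(); cv2.imwrite('pics/'+f+'.png',im); return im,p
def ray(p,u,v):
    K,R,t=[np.array(p[k],float) for k in('camera_matrix','R','t')]
    return -R.T@t, R.T@np.linalg.inv(K)@np.array([u,v,1.])
def onz(p,u,v,z):
    c,d=ray(p,u,v); return c+d*(z-c[2])/d[2]
def proj(p,X):
    K,R,t=[np.array(p[k],float) for k in('camera_matrix','R','t')]
    q=K@(R@np.array(X,float)+t); return q[:2]/q[2]
def tri(*obs):
    A=np.zeros((3,3));b=np.zeros(3)
    for p,u,v in obs:
        c,d=ray(p,u,v); d=d/np.linalg.norm(d); M=np.eye(3)-np.outer(d,d); A+=M;b+=M@c
    X=np.linalg.solve(A,b)
    return X,[np.round(proj(p,X)-[u,v],1) for p,u,v in obs]
E
python3 - <<'E'
from h import *
import pickle
P={}
a,P['top']=snap('top','top0'); b,P['scene']=snap('scene','scene0')
pickle.dump(P,open('P.pkl','wb'))
for k in P: print(k,ray(P[k],256,192))
print(robot.get_obs())
E
```

```text
pics
top (array([ 0.19039877, -0.03091531,  1.33591661]), array([ 0.18002434, -0.00582203, -0.98383579]))
scene (array([1.41002092, 0.70608404, 0.89598707]), array([-0.66841138, -0.50814093, -0.54362882]))
{'time': 0.1, 'joint_positions': array([ 1.17590023e+00,  8.79011799e-02,  1.37206753e+00, -3.48104825e-05,
        1.68359102e+00, -1.03104302e-01]), 'qvel': array([-0.00047289, -0.00060699, -0.00309607, -0.00105492, -0.00148831,
       -0.00195639]), 'joint_torque': array([ 1.70783394e-03, -3.41249299e+01, -3.03302550e+01,  7.18916254e-02,
        3.04161001e-02, -8.06641947e-05]), 'tool_pos': array([0.15805838, 0.52632036, 0.21542827]), 'ee_rot': array([-3.13963246e+00, -1.68041966e-04,  2.84979681e+00]), 'wrist_force': array([-0.10885455,  1.07706646, -0.4354918 ]), 'wrist_torque': array([ 0.01161858, -0.06069751,  0.00413592]), 'finger_force': 0.0, 'width': 0.09422406673886034}
```

View pics/top0.png

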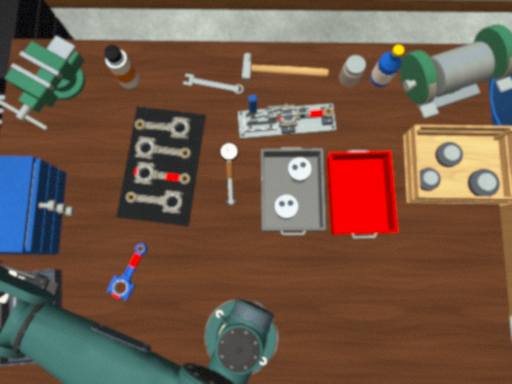

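View pics/scene0.png

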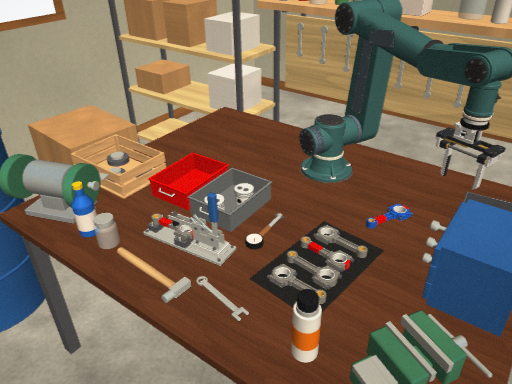

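The top view shows the row on the mat. Its red-marked rod is third down, with the beam paint at (172,177) and tip paint at (137,172). The jig rod's paint is at (316,113), the blue handle is at (252,103), the red bin is at (363,193) and the grey bin at (293,190).

Candidates for "red rod":
- the row rod at top (160,174), which is the target
- the jig rod at (300,115), which is the target
- the blue rod with a red beam at (126,275), excluded because it is blue
- the bare rods at (163,125), (163,150) and (155,200), excluded because they have no paint

```bash
python3 - <<'E'
from h import *
import pickle
P=pickle.load(open('P.pkl','rb'))
def m(hsv,lo,hi): return cv2.inRange(hsv,lo,hi)
for n in('top','scene'):
    im=cv2.imread(f'pics/{n}0.png'); h=cv2.cvtColor(im,cv2.COLOR_BGR2HSV)
    r=m(h,(0,150,90),(8,255,255))|m(h,(172,150,90),(180,255,255)); b=m(h,(100,150,40),(125,255,255))
    for nm,k in(('red',r),('blue',b)):
        c,_,s,ce=cv2.connectedComponentsWithStats(k)
        for i in range(1,c):
            if s[i][4]>6: print(n,nm,s[i],ce[i].round(1),onz(P[n],*ce[i],.02).round(3))
p=P['top']
for u,v in((363,193),(328,151),(392,150),(398,234),(332,237)): print(u,v,onz(p,u,v,.075).round(3))
for u,v in((238,110),(333,103),(336,129),(241,137)): print(u,v,onz(p,u,v,.012).round(3))
t=cv2.imread('pics/top0.png'); s=cv2.imread('pics/scene0.png')
A=cv2.resize(t[85:245,110:410],(800,427),interpolation=cv2.INTER_CUBIC); cv2.imwrite('pics/c1.png',A)
B=cv2.resize(s[180:310,130:390],(800,400),interpolation=cv2.INTER_CUBIC); cv2.imwrite('pics/c2.png',B)
E
```

```text
top red [310 110  13   7  78] [316.1 113.3] [ 0.691 -0.228  0.02 ]
top red [ 325  149   75   87 5774] [361.6 192.6] [ 0.434 -0.365  0.02 ]
top red [133 167   4   9  25] [134.6 171. ] [0.492 0.344 0.02 ]
top red [165 172  15  10 124] [172.1 176.6] [0.476 0.225 0.02 ]
top red [127 252  16  17 136] [134.5 260. ] [0.217 0.326 0.02 ]
top red [111 294   8   6  29] [114.9 296.4] [0.109 0.377 0.02 ]
top blue [379  53  23  21 335] [389.1  63.3] [ 0.867 -0.469  0.02 ]
top blue [489  79  23  45 720] [500.5 104.9] [ 0.727 -0.819  0.02 ]
top blue [249  96   7  16  86] [252.4 102.3] [ 0.725 -0.023  0.02 ]
top blue [   0  156   65   97 5132] [ 28.1 205.3] [0.379 0.668 0.02 ]
top blue [141 246   5   8  11] [144.  250.2] [0.247 0.299 0.02 ]
top blue [108 267  26  32 234] [124.1 281.7] [0.152 0.353 0.02 ]
scene red [299   0   9   1   9] [303.   0.] [-3.426 -2.203  0.02 ]
scene red [ 148  152   81   59 2443] [185.2 178. ] [ 0.413 -0.401  0.02 ]
scene red [402 204   7   5  11] [405.2 206.3] [0.103 0.372 0.02 ]
scene red [374 214  12  11  77] [380.3 218.8] [0.223 0.331 0.02 ]
scene red [159 217  13  10  
[... 445 characters left out ...]
0.02 ]
scene blue [208 193  10  29 220] [212.3 206.9] [ 0.501 -0.181  0.02 ]
scene blue [ 423  199   89  137 8801] [473.9 267.1] [0.289 0.647 0.02 ]
scene blue [384 204  27  17 193] [396.8 213.8] [0.163 0.365 0.02 ]
scene blue [367 218  10  11  60] [371.  223.9] [0.268 0.317 0.02 ]
scene blue [   0  221   45  111 3095] [ 15.9 280. ] [ 1.097 -0.395  0.02 ]
scene blue [ 80 230  15   7  75] [ 87.4 233.6] [ 0.85  -0.412  0.02 ]
363 193 [ 0.423 -0.356  0.075]
328 151 [ 0.55  -0.254  0.075]
392 150 [ 0.556 -0.447  0.075]
398 234 [ 0.303 -0.453  0.075]
332 237 [ 0.291 -0.261  0.075]
238 110 [0.702 0.023 0.012]
333 103 [ 0.73  -0.284  0.012]
336 129 [ 0.642 -0.292  0.012]
241 137 [0.611 0.012 0.012]
```

View pics/c1.png

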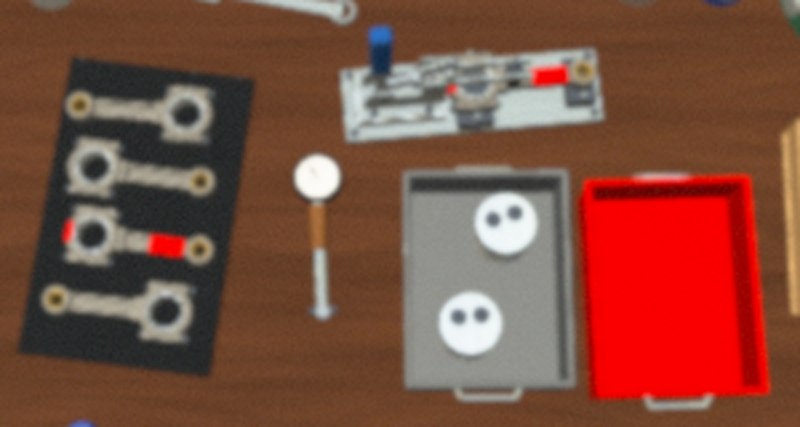

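View pics/c2.png

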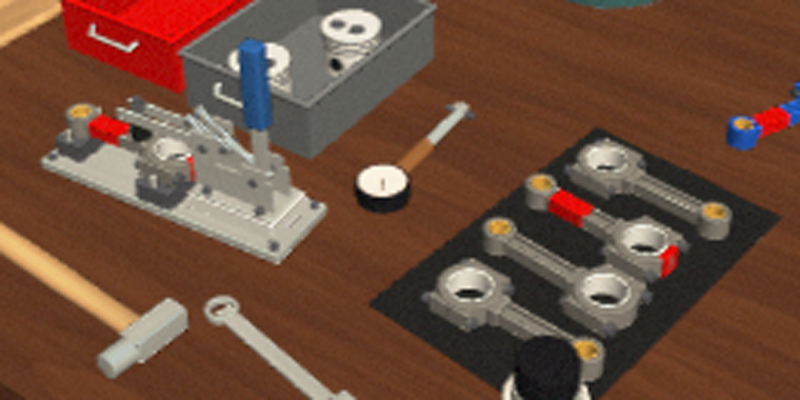

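The close crops confirm the choice. The row reject is third from the top, with grey steel, a red beam and a red tip at its left big end. The jig reject has its big end toward the clamp, to the left. Next I'll triangulate and then move the wrist camera over the jig.

```bash
python3 - <<'E'
from h import *
import pickle
P=pickle.load(open('P.pkl','rb'));T,S=P['top'],P['scene']
f=lambda a,b:print(tri((T,*a),(S,*b)))
f((252.4,102.3),(212.3,206.9)) # handle
f((316.1,113.3),(164.6,221.4)) # jig beam
f((172.1,176.6),(314.6,246.8)) # row beam
f((134.6,171),(346.9,264.2)) # row tip
E
python3 -m pendant '[[0,0,2,0,0,-8.5,1],[0,0,4,0,0,-8.5,1],[4,-4,2,0,0,-8.5,1],[4,-5,2,0,0,-8.5,1],[5,-5,0,0,0,-8.5,1],[5,-5,0,0,0,-8.5,1],[5,-5,0,0,0,-8.5,1],[5,-5,0,0,0,-8.5,1]]' && python3 -m pendant '[[5,-5,0,0,0,0,0.5],[5,-5,0,0,0,0,0.3],[2,-5,0,0,0,0,0.2],[2,-5,0,0,0,0,0],[0,-4,0,0,0,0,0],[0,-2,0,0,0,0,0],[0,0,0,0,0,0,0],[0,0,0,0,0,0,0]]'
python3 - <<'E'
from h import *
im,p=snap('wrist','w1'); print(robot.get_obs()['tool_pos'],robot.get_obs()['ee_rot'],ray(p,256,192))
E
```

```text
(array([ 0.66208914, -0.02379583,  0.17562858]), [array([-0.1,  0.1]), array([-0.1, -0. ])])
(array([ 0.68119618, -0.22481114,  0.04714092]), [array([ 0.2, -0.2]), array([0.3, 0.1])])
(array([0.47712807, 0.22365705, 0.01905296]), [array([ 0.4, -0.2]), array([0.4, 0. ])])
(array([0.49280291, 0.34196927, 0.02141989]), [array([ 0.4, -0.2]), array([ 0.5, -0. ])])
time: 0.9
tool_pos: [0.3636, 0.3131, 0.3077]
ee_rot: [-3.141, 0.0, 1.657]
wrist_force: [0.0, 0.5, 0.4]
width: 0.094
finger_force: 0.0
time: 1.7
tool_pos: [0.4705, 0.0912, 0.3077]
ee_rot: [-3.141, -0.001, 1.662]
wrist_force: [-0.0, 0.3, -1.4]
width: 0.0335
finger_force: 0.0
[0.47049948 0.09182536 0.30784107] [-3.14123954e+00 -6.16219995e-04  1.66351877e+00] (array([0.46314357, 0.16871537, 0.47607506]), array([ 0.01360955, -0.27227063, -0.96220562]))
```

View pics/w1.png

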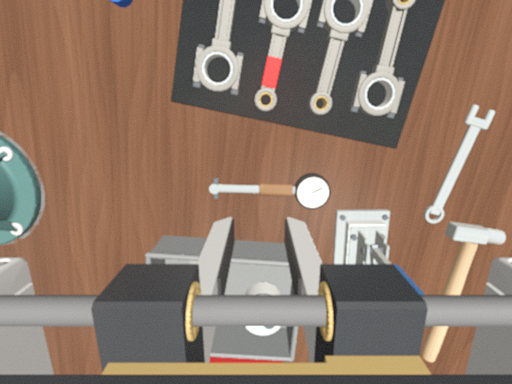

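The wrist view shows the row reject, with its small bore at (266,99) and red beam at (272,70). It also shows the gauge at (270,190) and the jig at lower right, with the handle just in view at (405,283). Next I'll go to the rod side of the handle, staying high.

```bash
python3 -m pendant '[[4,-2,0,0,0,0,0],[4,-3,0,0,0,0,0],[4,-3,0,0,0,0,0],[4,-3,0,0,0,0,0],[3.5,-3,0,0,0,0,0],[0,-1,0,0,0,0,0],[0,0,0,0,0,0,0],[0,0,0,0,0,0,0]]'
python3 - <<'E'
from h import *
import pickle
im,p=snap('wrist','w2'); print(robot.get_obs()['tool_pos'])
P=pickle.load(open('P.pkl','rb'))
for n,i,q in(('w',im,p),('w1',cv2.imread('pics/w1.png'),None)):
    h=cv2.cvtColor(i,cv2.COLOR_BGR2HSV); k=cv2.inRange(h,(100,150,40),(125,255,255))
    c,_,s,ce=cv2.connectedComponentsWithStats(k)
    for j in range(1,c):
        if s[j][4]>20: print(n,s[j],ce[j])
E
```

```text
time: 2.55
tool_pos: [0.6652, -0.057, 0.3088]
ee_rot: [3.141, -0.001, 1.665]
wrist_force: [0.1, 0.8, 0.5]
width: 0.0001
finger_force: 0.0
[ 0.66503289 -0.05678383  0.30966989]
w1 [112   0  20   6  83] [122.06024096   1.96385542]
```

View pics/w2.png

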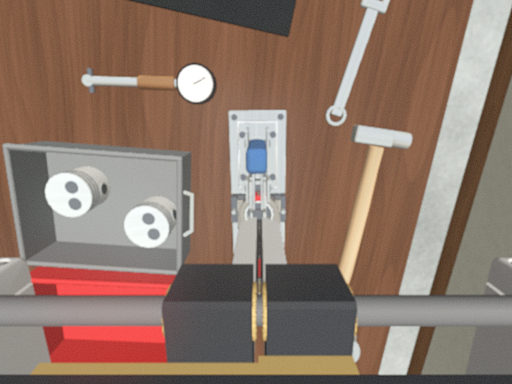

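The fingers at column 258 are in line with the handle at (258,155), and the jig edges are vertical in the image. I'll descend on the rod side of the handle and push along the arc.

```bash
python3 -m pendant '[[0,0,-3,0,0,0,0],[0,0,-3,0,0,0,0],[0,0,-3,0,0,0,0],[0,0,-2.8,0,0,0,0],[0,0,0,0,0,0,0],[-0.06,0.7,0,0,0,0,0],[-0.06,0.7,0,0,0,0,0],[-0.1,1,0,0,0,0,0]]' && python3 -m pendant '[[-0.1,1,0,0,0,0,0],[-0.1,1,-0.1,0,0,0,0],[-0.1,1,-0.2,0,0,0,0],[-0.12,1.25,-0.4,0,0,0,0],[-0.12,1.25,-0.5,0,0,0,0],[-0.12,1.2,-0.7,0,0,0,0],[-0.1,1,-0.8,0,0,0,0],[-0.1,1,-1,0,0,0,0]]' && python3 -m pendant '[[-0.08,0.9,-1,0,0,0,0],[-0.05,0.6,-1,0,0,0,0],[-0.05,0.6,-1.1,0,0,0,0],[-0.03,0.2,-0.3,0,0,0,0],[0,0,0,0,0,0,0]]'
python3 - <<'E'
from h import *
im,p=snap('scene','s2');cv2.imwrite('pics/c3.png',cv2.resize(im[160:290,120:300],(540,390)))
E
```

```text
time: 3.4
tool_pos: [0.6642, -0.0357, 0.1939]
ee_rot: [3.137, 0.004, 1.662]
wrist_force: [-1.7, -5.3, 4.2]
width: 0.0005
finger_force: 2.3
time: 4.2
tool_pos: [0.6552, 0.0542, 0.1535]
ee_rot: [3.139, -0.002, 1.664]
wrist_force: [-0.3, -2.0, 4.7]
width: 0.0004
finger_force: 2.4
time: 4.7
tool_pos: [0.6534, 0.0738, 0.1233]
ee_rot: [3.138, 0.004, 1.662]
wrist_force: [-4.0, -4.9, 17.0]
width: 0.0001
finger_force: 8.7
```

View pics/c3.png

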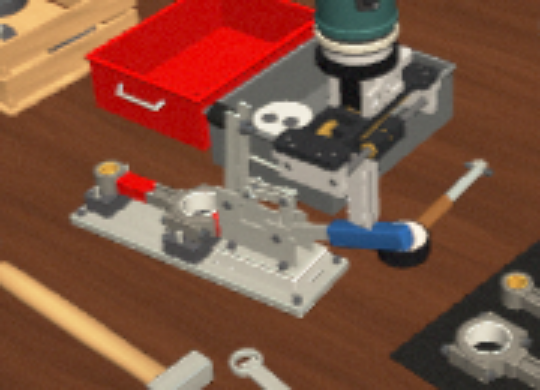

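The handle lies back with the arm upright, and the push force of 17 N shows it is at the stop. I'll nudge it once more, then rise and go above the jig rod.

```bash
python3 -m pendant '[[0,0,-0.2,0,0,0,0],[0,0,0,0,0,0,0]]' && python3 -m pendant '[[0,0,2,0,0,0,0],[0,0,4.5,0,0,0,0.1],[0,0,4.5,0,0,0,0.2],[0,-1,4.5,0,0,0,0.3],[0.3,-4,2.5,0,0,0,0.45],[0.5,-5,0,0,0,0,0.45],[0.5,-5,0,0,0,0,0.45],[0.5,-5,0,0,0,0,0.45]]' && python3 -m pendant '[[0.5,-4,0,0,0,0,0.45],[0.1,-1.8,0,0,0,0,0.45],[0,0,0,0,0,0,0.45],[0,0,0,0,0,0,0.45],[0,0,0,0,0,0,0.45]]'
cat > red.py <<'E'
from h import *
def reds(im,name='',mn=15):
    h=cv2.cvtColor(im,cv2.COLOR_BGR2HSV)
    k=cv2.inRange(h,(0,150,90),(8,255,255))|cv2.inRange(h,(172,150,90),(180,255,255))
    c,_,s,ce=cv2.connectedComponentsWithStats(k)
    for j in range(1,c):
        if s[j][4]>mn: print(name,s[j],ce[j].round(1))
E
python3 - <<'E'
from h import *
from red import *
import pickle
o=robot.get_obs(); print(o['tool_pos'],o['ee_rot'])
im,p=snap('wrist','w3'); pickle.dump(p,open('p3.pkl','wb')); reds(im,'w3')
im,q=snap('top','t3'); reds(im,'top')
for X in [(.677,-.186,.058),(.681,-.225,.054)]: print(proj(p,X))
E
```

```text
time: 4.95
tool_pos: [0.6535, 0.0738, 0.1231]
ee_rot: [3.137, 0.003, 1.662]
wrist_force: [-5.7, -4.8, 21.9]
width: 0.0004
finger_force: 11.0
time: 5.75
tool_pos: [0.6706, -0.1247, 0.2948]
ee_rot: [-3.139, -0.002, 1.664]
wrist_force: [0.2, -0.9, 0.3]
width: 0.0424
finger_force: 0.0
time: 6.25
tool_pos: [0.6769, -0.1794, 0.2973]
ee_rot: [3.141, -0.001, 1.666]
wrist_force: [0.2, 0.2, -0.2]
width: 0.0423
finger_force: 0.0
[ 0.67689514 -0.17939938  0.29730022] [ 3.14127207e+00 -9.82441921e-04  1.66605323e+00]
w3 [251 111  15   6  76] [258.1 114. ]
w3 [253 182  13  26 300] [258.9 194.8]
w3 [    0   194   178   101 13349] [ 84.  237.4]
top [ 325  149   75   87 5779] [361.6 192.6]
top [133 167   4   9  24] [134.5 171. ]
top [165 172  15  10 124] [172.1 176.6]
top [128 252  14  16 134] [134.5 259.8]
top [110 294   9   6  32] [114.7 296.5]
[258.97457637 171.25467832]
[259.15949846 196.62736753]
```

View pics/w3.png

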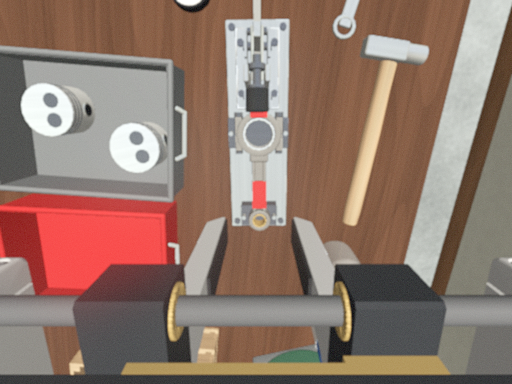

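The rod lies free in the jig with its big bore at (259,133) and small bore at (260,220). The arm is upright at (258,98), and the rod is centred between the fingers, lined up with the tool.

```bash
python3 - <<'E'
from h import *
import pickle
P=pickle.load(open('P.pkl','rb')); p=pickle.load(open('p3.pkl','rb'))
print(tri((P['top'],316.1,113.3),(p,258.9,194.8)),tri((P['scene'],164.6,221.4),(p,258.9,194.8)))
b=onz(p,259,133,.058);s=onz(p,259.5,220,.058);d=b-s
print(b,s,np.linalg.norm(d),np.degrees(np.arctan2(d[1],d[0])),s+d*75/128,s+d*78/128)
for u,v in((177,204),(0,196)): print('bin',onz(p,u,v,.075))
E
```

```text
(array([ 0.68050234, -0.22409894,  0.04731066]), [array([ 0., -0.]), array([-0. , -0.1])]) (array([ 0.68112861, -0.22490933,  0.04722161]), [array([0.3, 0. ]), array([0.3, 0.5])])
[ 0.67189944 -0.13222861  0.058     ] [ 0.68488702 -0.26026619  0.058     ] 0.12869459657703933 95.79202580640013 [ 0.67727711 -0.18524417  0.058     ] [ 0.67697271 -0.18224329  0.058     ]
bin [ 0.56540714 -0.2406841   0.075     ]
bin [ 0.3170663  -0.25252657  0.075     ]
```

```bash
python3 -m pendant '[[0,-0.3,-4,0,0,0,0.45],[0,0,-4,0,0,0,0.45],[0,0,-4,0,0,0,0.45],[0,0,-3,0,0,0,0.45],[0,0,-3,0,0,0,0.45],[0,0,-2,0,0,0,0.45],[0,0,-2,0,0,0,0.45],[0,0,-1,0,0,0,0.45]]' && python3 -m pendant '[[0,0,-1,0,0,0,0.45],[0,0,-1,0,0,0,0.45],[0,0,-0.9,0,0,0,0.45],[0,0,0,0,0,0,0.45],[0,0,0,0,0,0,0.45]]'
```

```text
time: 7.15
tool_pos: [0.6758, -0.1831, 0.065]
ee_rot: [-3.139, -0.002, 1.665]
wrist_force: [0.1, 0.5, 0.1]
width: 0.042
finger_force: 0.0
time: 7.65
tool_pos: [0.6768, -0.1852, 0.0383]
ee_rot: [3.141, 0.0, 1.663]
wrist_force: [-0.3, 0.3, 0.0]
width: 0.0424
finger_force: 0.0
```

```bash
python3 -m pendant '[[0,0.3,0,0,0,0,0.45],[0,0,0,0,0,0,0.1],[0,0,0,0,0,0,0.1],[0,0,0,0,0,0,0.1],[0,0,0,0,0,0,0.1],[0,0,0,0,0,0,0.1],[0,0,0,0,0,0,0.1]]' && python3 -m pendant '[[0,0,0.5,0,0,0,0.1],[0,0,1,0,0,0,0.1],[0,0,1,0,0,0,0.1],[0,0,1,0,0,0,0.1],[0,0,2,0,0,0,0.1],[0,0,3,0,0,0,0.1],[0,0,3,0,0,0,0.1],[0,0,0,0,0,0,0.1]]'
```

```text
time: 8.35
tool_pos: [0.6769, -0.1821, 0.0384]
ee_rot: [3.141, 0.0, 1.663]
wrist_force: [-0.0, 0.7, 0.2]
width: 0.0198
finger_force: 30.0
time: 9.15
tool_pos: [0.6792, -0.183, 0.1602]
ee_rot: [3.131, 0.005, 1.663]
wrist_force: [0.1, -1.0, -3.9]
width: 0.0198
finger_force: 30.0
```

The rod is held at 19.8 mm width and lifted. Now I'll fit the bin.

```bash
python3 - <<'E'
from h import *
from scipy.optimize import least_squares
import pickle
P=pickle.load(open('P.pkl','rb'));p=P['top']
im=cv2.imread('pics/top0.png'); h=cv2.cvtColor(im,cv2.COLOR_BGR2HSV)
k=cv2.inRange(h,(0,120,50),(8,255,255))|cv2.inRange(h,(172,120,50),(180,255,255))
k[:,:318]=0;k[:,405:]=0;k[:145]=0;k[245:]=0
ys,xs=np.nonzero(k)
# edge points: top rim (z.075), right rim, left and bottom base(z0)
def L(pts,z): # line fit world
    W=np.array([onz(p,u,v,z) for u,v in pts])[:,:2]; vx,vy,x,y=cv2.fitLine(W.astype(np.float32),cv2.DIST_HUBER,0,.001,.001).ravel()
    return np.array([x,y]),np.degrees(np.arctan2(vy,vx))
cols=range(338,385,2); rows=range(162,225,2)
top=[(c,ys[xs==c].min()-.5) for c in cols]; bot=[(c,ys[xs==c].max()+.5) for c in cols]
lef=[(xs[ys==r].min()-.5,r) for r in rows]; rig=[(xs[ys==r].max()+.5,r) for r in rows]
for n,e in(('top',top),('bot',bot),('lef',lef),('rig',rig)): print(n,[tuple(np.round(np.r_[L(e,z)[0],L(e,z)[1]],3)) for z in(0,.075)])
q=pickle.load(open('p3.pkl','rb'))
E
```

```text
top [(np.float32(0.576), np.float32(-0.364), np.float32(-87.269)), (np.float32(0.554), np.float32(-0.345), np.float32(-87.269))]
bot [(np.float32(0.306), np.float32(-0.357), np.float32(-88.7)), (np.float32(0.3), np.float32(-0.338), np.float32(-88.7))]
lef [(np.float32(0.449), np.float32(-0.261), np.float32(3.003)), (np.float32(0.434), np.float32(-0.248), np.float32(3.003))]
rig [(np.float32(0.452), np.float32(-0.478), np.float32(2.334)), (np.float32(0.437), np.float32(-0.453), np.float32(2.334))]
```

```bash
python3 -m pendant '[[0,-2.5,0,0,0,0,0.1],[-1,-3,2,0,0,0,0.1],[-2,-3,3,0,0,-8.5,0.1],[-2.5,-2.5,3,0,0,-8.5,0.1],[-2.5,-2.5,3,0,0,-8.5,0.1],[-2.5,-2.5,0,0,0,-8.5,0.1],[-2.5,-2.5,0,0,0,-8.5,0.1],[-2.5,-1,0,0,0,-8.5,0.1]]' && python3 -m pendant '[[-2.5,-1.2,0,0,0,-8.5,0.1],[-2.5,-1,0,0,0,-8.5,0.1],[-2.5,0,0,0,0,-8.5,0.1],[-1.3,0,0,0,0,-8.5,0.1],[0,0,0,0,0,-8.3,0.1],[0,0,0,0,0,0,0.1],[0,0,0,0,0,0,0.1],[0,0,0,0,0,0,0.1]]'
python3 - <<'E'
from h import *
import pickle
o=robot.get_obs(); print(o['tool_pos'],o['ee_rot'])
im,p=snap('wrist','w4'); pickle.dump(p,open('p4.pkl','wb'))
E
```

```text
time: 9.95
tool_pos: [0.5199, -0.3794, 0.2613]
ee_rot: [-3.141, 0.001, 0.764]
wrist_force: [0.3, 0.7, -7.0]
width: 0.0198
finger_force: 30.0
time: 10.75
tool_pos: [0.4339, -0.3988, 0.2624]
ee_rot: [-3.141, 0.001, 0.037]
wrist_force: [0.0, -1.2, -6.0]
width: 0.0197
finger_force: 30.0
[ 0.43387935 -0.39881955  0.26236687] [-3.14082815e+00  5.79713846e-04  3.70923044e-02]
```

View pics/w4.png

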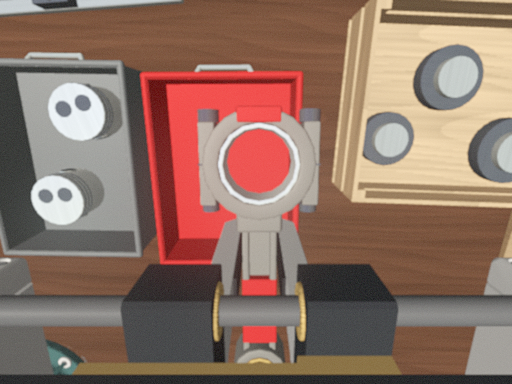

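The rod is held straight, big end up at (259,160). The scrap bin's rim corners are at (143,74), (301,73) and (160,262).

```bash
python3 - <<'E'
from h import *
import pickle
p=pickle.load(open('p4.pkl','rb'))
for u,v in((143,74),(301,73),(160,262)): print(onz(p,u,v,.075).round(4))
for u,v in((259,160),): print('ring',onz(p,u,v,.262-.038+.058))
E
```

```text
[ 0.5454 -0.261   0.075 ]
[ 0.5532 -0.4421  0.075 ]
[ 0.3052 -0.2675  0.075 ]
ring [ 0.48561984 -0.39630325  0.282     ]
```

```bash
python3 -m pendant '[[0.2,0,-3,0,0,0,0.1],[0,0,-4,0,0,0,0.1],[0,0,-4,0,0,0,0.1],[0,0,-4,0,0,0,0.1],[0,0,-3,0,0,0,0.1],[0,0,-2,0,0,0,0.1],[0,0,-1.5,0,0,0,0.1],[0,0,-1,0,0,0,0.1]]' && python3 -m pendant '[[0,0,-0.8,0,0,0,0.1],[0,0,-0.7,0,0,0,0.1],[0,0,-0.4,0,0,0,0.1],[0,0,0,0,0,0,0.1],[0,0,0,0,0,0,0.1]]'
```

```text
time: 11.6
tool_pos: [0.4356, -0.3987, 0.0367]
ee_rot: [-3.141, 0.001, 0.036]
wrist_force: [0.1, -0.5, -4.8]
width: 0.0198
finger_force: 30.0
time: 12.1
tool_pos: [0.436, -0.3994, 0.0198]
ee_rot: [3.141, -0.001, 0.035]
wrist_force: [-0.5, -0.2, -6.1]
width: 0.0198
finger_force: 30.0
```

```bash
python3 -m pendant '[[0,0,-0.35,0,0,0,0.1],[0,0,0,0,0,0,0.1],[0,0,0,0,0,0,0.25],[0,0,0,0,0,0,0.4],[0,0,0,0,0,0,0.4],[0,0,0,0,0,0,0.4],[0,0,0.5,0,0,0,0.4],[0,0,1,0,0,0,0.4]]' && python3 -m pendant '[[0,0,2,0,0,0,0.4],[0,0,4,0,0,0,0.4],[0,0,4,0,0,0,0.4],[0,0,4,0,0,0,0.4],[0,0,4,0,0,0,0.4],[0,1,3,0,0,0,0.4],[0,3,2,0,0,0,0.4],[0,4,0,0,0,8.5,0.4]]' && python3 -m pendant '[[0,4.5,0,0,0,8.5,0.4],[0,4.5,0,0,0,8.5,0.4],[0,4.5,0,0,0,8.5,0.4],[0.5,4.5,0,0,0,8.5,0.4],[0.5,4.5,0,0,0,8.5,0.4],[0.5,4.5,0,0,0,8.5,0.4],[0.5,4.5,0,0,0,8.5,0.4],[0.5,4.5,0,0,0,8.5,0.4]]' && python3 -m pendant '[[0.5,4.5,0,0,0,4,0.4],[0.5,4.5,0,0,0,0,0.4],[0.5,4.5,0,0,0,0,0.4],[0.5,4.5,0,0,0,0,0.4],[0.2,4,0,0,0,0,0.4],[0,0,0,0,0,0,0.4],[0,0,0,0,0,0,0.4],[0,0,0,0,0,0,0.4]]'
python3 - <<'E'
from h import *
import pickle
o=robot.get_obs(); print(o['tool_pos'],o['ee_rot'])
im,p=snap('wrist','w5'); pickle.dump(p,open('p5.pkl','wb'))
t,_=snap('top','t5')
a=np.hstack([im,cv2.resize(t[85:245,220:410],(288,243))[:,:] if 0 else np.vstack([cv2.resize(t[85:245,220:410],(288,243)),np.zeros((141,288,3),np.uint8)])]); cv2.imwrite('pics/c5.png',a)
E
```

```text
time: 12.9
tool_pos: [0.4352, -0.3986, 0.0303]
ee_rot: [-3.14, 0.001, 0.035]
wrist_force: [0.5, -0.3, -0.8]
width: 0.0375
finger_force: 0.0
time: 13.7
tool_pos: [0.4366, -0.3204, 0.2658]
ee_rot: [3.134, -0.005, 0.184]
wrist_force: [1.0, -0.3, -1.1]
width: 0.0377
finger_force: 0.0
time: 14.5
tool_pos: [0.4605, 0.0427, 0.262]
ee_rot: [3.139, -0.0, 1.376]
wrist_force: [1.5, 0.8, -0.4]
width: 0.0375
finger_force: 0.0
time: 15.3
tool_pos: [0.4828, 0.2599, 0.2613]
ee_rot: [3.141, 0.0, 1.439]
wrist_force: [-0.5, 0.4, 1.3]
width: 0.0377
finger_force: 0.0
[0.4827585  0.25992699 0.2612649 ] [3.14059231e+00 2.06514751e-04 1.43856430e+00]
```

View pics/c5.png

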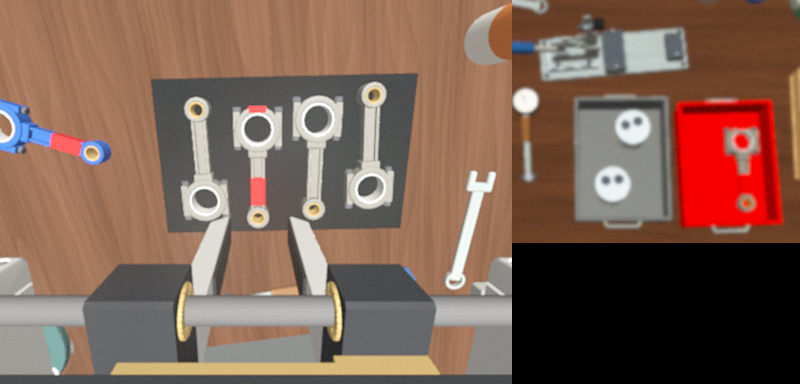

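The first reject lies in the red bin, with its big bore at about (741,142) in the combined picture. The row reject lies between the fingers, with its big bore at (257,129), red beam at (258,191) and small bore at (258,217). It is parallel to the tool.

```bash
python3 - <<'E'
from h import *
from red import *
import pickle
P=pickle.load(open('P.pkl','rb')); p=pickle.load(open('p5.pkl','rb'))
im=cv2.imread('pics/w5.png'); reds(im)
print(tri((P['top'],172.1,176.6),(p,258,191)),tri((P['scene'],314.6,246.8),(p,258,191)))
b=onz(p,257.5,129,.028);s=onz(p,258,217,.028);d=b-s
print(b,s,np.linalg.norm(d),np.degrees(np.arctan2(d[1],d[0])),s+d*79/128)
E
```

```text
[250 109  13   3  23] [255.8 110.3]
 [ 51 133  34  23 506] [ 66.  143.2]
 [251 178  15  27 289] [258.3 191.7]
(array([0.47595834, 0.22416691, 0.02207243]), [array([ 0., -0.]), array([-0.1, -0. ])]) (array([0.47604224, 0.22219673, 0.01731357]), [array([0.2, 0.1]), array([0.1, 0.4])])
[0.4872809  0.31260986 0.028     ] [0.47103612 0.18619969 0.028     ] 0.12744969532965333 82.67714130001794 [0.48106219 0.26421846 0.028     ]
```

```bash
python3 -m pendant '[[-0.2,0.4,-3,0,0,0,0.4],[0,0,-4,0,0,0,0.4],[0,0,-4,0,0,0,0.4],[0,0,-4,0,0,0,0.4],[0,0,-3,0,0,0,0.4],[0,0,-2,0,0,0,0.4],[0,0,-1.5,0,0,0,0.4],[0,0,-1,0,0,0,0.4]]' && python3 -m pendant '[[0,0,-0.8,0,0,0,0.4],[0,0,-0.7,0,0,0,0.4],[0,0,-0.4,0,0,0,0.4],[0,0,0,0,0,0,0.4],[0,0,0,0,0,0,0.4]]'
```

```text
time: 16.2
tool_pos: [0.4807, 0.2639, 0.0348]
ee_rot: [-3.141, 0.0, 1.438]
wrist_force: [0.7, 0.0, -0.1]
width: 0.0377
finger_force: 0.0
time: 16.7
tool_pos: [0.481, 0.2652, 0.0171]
ee_rot: [3.141, -0.0, 1.44]
wrist_force: [-0.2, 0.2, 0.1]
width: 0.0376
finger_force: 0.0
```

```bash
python3 -m pendant '[[0,0,0,0,0,0,0.1],[0,0,0,0,0,0,0.1],[0,0,0,0,0,0,0.1],[0,0,0,0,0,0,0.1],[0,0,0,0,0,0,0.1],[0,0,0.5,0,0,0,0.1],[0,0,1,0,0,0,0.1],[0,0,2,0,0,0,0.1]]' && python3 -m pendant '[[0,0,3,0,0,0,0.1],[0,0,4,0,0,0,0.1],[0,0,4,0,0,0,0.1],[0,0,4,0,0,0,0.1],[0,-1,4,0,0,0,0.1],[0,-2,2,0,0,0,0.1],[0,-3,0,0,0,0,0.1],[0,-4,0,0,0,-8,0.1]]' && python3 -m pendant '[[-0.5,-4,0,0,0,-8,0.1],[-0.5,-4,0,0,0,-8,0.1],[-0.5,-4,0,0,0,-8,0.1],[-0.5,-4,0,0,0,-8,0.1],[-0.5,-4,0,0,0,-8,0.1],[-0.5,-4,0,0,0,-8,0.1],[-0.5,-4,0,0,0,-8,0.1],[-0.5,-4,0,0,0,-8,0.1]]' && python3 -m pendant '[[-0.5,-4,0,0,0,-8,0.1],[-0.2,-4,0,0,0,-0.4,0.1],[0,-4,0,0,0,0,0.1],[0,-3,0,0,0,0,0.1],[0,-0.7,0,0,0,0,0.1],[0,0,0,0,0,0,0.1],[0,0,0,0,0,0,0.1],[0,0,0,0,0,0,0.1]]'
python3 - <<'E'
from h import *
im,p=snap('wrist','w6')
b=onz(p,0,0,0)
E
```

```text
time: 17.5
tool_pos: [0.4782, 0.2639, 0.0492]
ee_rot: [-3.135, 0.004, 1.44]
wrist_force: [-0.1, -0.2, -4.8]
width: 0.02
finger_force: 30.0
time: 18.3
tool_pos: [0.4803, 0.165, 0.2624]
ee_rot: [3.141, -0.001, 1.299]
wrist_force: [0.2, -0.0, -5.6]
width: 0.0195
finger_force: 30.0
time: 19.1
tool_pos: [0.4395, -0.1562, 0.2613]
ee_rot: [-3.141, 0.001, 0.177]
wrist_force: [1.4, 0.8, -4.8]
width: 0.0195
finger_force: 30.0
time: 19.9
tool_pos: [0.4338, -0.3107, 0.2618]
ee_rot: [-3.141, -0.0, 0.038]
wrist_force: [0.7, 0.3, -5.2]
width: 0.0201
finger_force: 30.0
```

View pics/w6.png

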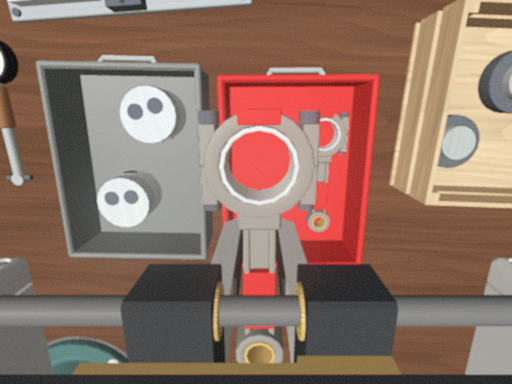

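The second rod hangs over the bin's left half. The first lies flat in the right half, with its bores at (326,135) and (319,221), leaving enough room. I'll lower, release and rise.

```bash
python3 -m pendant '[[0,-0.1,-3,0,0,0,0.1],[0,0,-4,0,0,0,0.1],[0,0,-4,0,0,0,0.1],[0,0,-4,0,0,0,0.1],[0,0,-3,0,0,0,0.1],[0,0,-2,0,0,0,0.1],[0,0,-1.5,0,0,0,0.1],[0,0,-1,0,0,0,0.1]]' && python3 -m pendant '[[0,0,-0.8,0,0,0,0.1],[0,0,-0.7,0,0,0,0.1],[0,0,-0.4,0,0,0,0.1],[0,0,0,0,0,0,0.1],[0,0,0,0,0,0,0.1]]'
```

```text
time: 20.75
tool_pos: [0.4334, -0.3116, 0.0354]
ee_rot: [-3.14, 0.001, 0.038]
wrist_force: [-0.7, -0.2, -5.9]
width: 0.0197
finger_force: 30.0
time: 21.25
tool_pos: [0.434, -0.3134, 0.0181]
ee_rot: [3.141, -0.001, 0.036]
wrist_force: [-0.1, 0.1, -4.9]
width: 0.0196
finger_force: 30.0
```

```bash
python3 -m pendant '[[0,0,-0.1,0,0,0,0.1],[0,0,0,0,0,0,0.25],[0,0,0,0,0,0,0.38],[0,0,0,0,0,0,0.38],[0,0,0,0,0,0,0.38],[0,0,0.5,0,0,0,0.38],[0,0,1,0,0,0,0.38],[0,0,2,0,0,0,0.38]]' && python3 -m pendant '[[0,0,4,0,0,0,0.38],[0,0,4,0,0,0,0.38],[0,0,4,0,0,0,0.38],[-2,0,4,0,0,0,0.38],[-4,0,3,0,0,0,0.38],[-4,0,0,0,0,0,0.38],[-2,0,0,0,0,0,0.38],[0,0,0,0,0,0,0.38]]'
python3 - <<'E'
from h import *
im,p=snap('wrist','w7'); s,_=snap('scene','s7')
cv2.imwrite('pics/c7.png',np.hstack([im[:,:420],cv2.resize(s[130:290,120:278],(379,384))]))
E
```

```text
time: 22.05
tool_pos: [0.4328, -0.3123, 0.0511]
ee_rot: [-3.14, 0.002, 0.036]
wrist_force: [0.2, -1.0, -0.5]
width: 0.0358
finger_force: 0.0
time: 22.85
tool_pos: [0.3121, -0.3133, 0.2435]
ee_rot: [3.139, -0.002, 0.034]
wrist_force: [0.2, 0.1, -1.1]
width: 0.0356
finger_force: 0.0
```

View pics/c7.png

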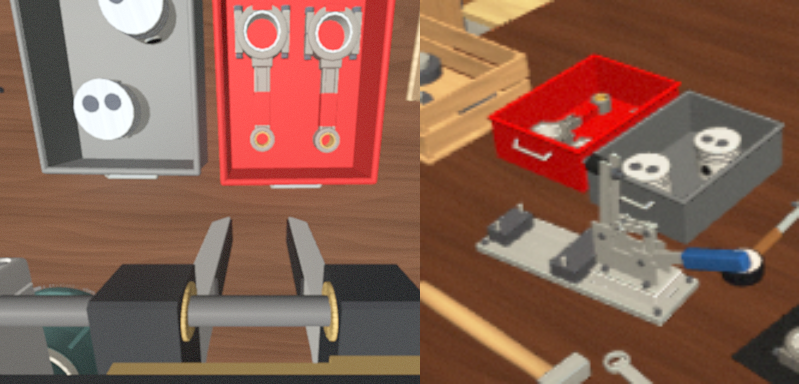

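Both rods lie flat inside the red bin, with big bores at (262,32) and (330,32) and small bores at (262,138) and (326,138). The clamp is open, its handle back at (715,260) in the combined picture. The robot is touching nothing.

```bash
python3 -c "from bench import robot; print(robot.close_job())"
```

```text
the job is handed in; nothing more can be done
None
```

Both red-marked rods now lie flat inside the red scrap bin and the clamp is fully open. The good rods, bore gauge and pistons were not touched, and the job was handed in at about 23 s of the 72 s allowed.

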